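# Range the hand stamps by height on the stamp rail

### The job

Put the four turned wooden hand stamps away on the dark rail, one standing upright on each round cork pad with its whole foot on the cork, in order of height: the tallest on the pad next to the brass knob, then each shorter one in turn, so that the shortest is on the pad at the other end. Do not knock any stamp over on the way, and leave them all standing free.

Things in the scene. Friction and masses are not known exactly. Their poses are not given: they have to be found in the camera images.
- stamp_short_center (a point): the shortest of the four: upright turned light-wood hand stamp, 48 mm high, about 98 g. The four are alike but for height (48, 62, 76, 90 mm): foot 38 mm in diameter to 8 mm up, narrowing by 16 mm up to a cylindrical handle, 28 mm in diameter, to 5 mm below the rounded top; two thin dark rings near the top. Point: on its axis half-way up, 24 mm above the underside; z up.
- stamp_medium_center (a point): second shortest: upright turned light-wood hand stamp, 62 mm high, about 112 g. The four are alike but for height (48, 62, 76, 90 mm): foot 38 mm in diameter to 8 mm up, narrowing by 16 mm up to a cylindrical handle, 28 mm in diameter, to 5 mm below the rounded top; two thin dark rings near the top. Point: on its axis half-way up, 31 mm above the underside; z up.
- stamp_tall_center (a point): second tallest: upright turned light-wood hand stamp, 76 mm high, about 126 g. The four are alike but for height (48, 62, 76, 90 mm): foot 38 mm in diameter to 8 mm up, narrowing by 16 mm up to a cylindrical handle, 28 mm in diameter, to 5 mm below the rounded top; two thin dark rings near the top. Point: on its axis half-way up, 38 mm above the underside; z up.
- stamp_tallest_center (a point): the tallest: upright turned light-wood hand stamp, 90 mm high, about 140 g. The four are alike but for height (48, 62, 76, 90 mm): foot 38 mm in diameter to 8 mm up, narrowing by 16 mm up to a cylindrical handle, 28 mm in diameter, to 5 mm below the rounded top; two thin dark rings near the top. Point: on its axis half-way up, 45 mm above the underside; z up.
- pad_a_top (a point): one of four alike round cork pads, 58 mm in diameter, 3 mm thick, fixed in a row, order a, b, c, d, 75 mm between centres, on a dark wooden rail (board 100 x 390 mm, 14 mm thick; lip on its back edge 6 mm above the board, 41 mm behind the pad centres). Point: centre of the pad's upper face, 17 mm above the bench; y along the row, z up.
- pad_b_top (a point): one of four alike round cork pads, 58 mm in diameter, 3 mm thick, fixed in a row, order a, b, c, d, 75 mm between centres, on a dark wooden rail (board 100 x 390 mm, 14 mm thick; lip on its back edge 6 mm above the board, 41 mm behind the pad centres). Point: centre of the pad's upper face, 17 mm above the bench; y along the row, z up.
- pad_c_top (a point): one of four alike round cork pads, 58 mm in diameter, 3 mm thick, fixed in a row, order a, b, c, d, 75 mm between centres, on a dark wooden rail (board 100 x 390 mm, 14 mm thick; lip on its back edge 6 mm above the board, 41 mm behind the pad centres). Point: centre of the pad's upper face, 17 mm above the bench; y along the row, z up.
- pad_d_top (a point): one of four alike round cork pads, 58 mm in diameter, 3 mm thick, fixed in a row, order a, b, c, d, 75 mm between centres, on a dark wooden rail (board 100 x 390 mm, 14 mm thick; lip on its back edge 6 mm above the board, 41 mm behind the pad centres). Point: centre of the pad's upper face, 17 mm above the bench; y along the row, z up.
- end_knob: mushroom-shaped brass knob, 22 mm in diameter, 25 mm high, fixed on the rail at one end of the row, beside pad a or beside pad d, 57.5 mm beyond that pad's centre. At the other end lies only a flat brass plate, 30 x 18 x 2 mm. Origin: centre of its underside, on the rail.
Things that resemble listed ones, but are neither listed nor needed, are in the scene too. Leave any blue look-alike of the part that bears stamp_short_center alone.

How it is judged:
By the outcome, as a careful person would: the job done as asked, in the order asked, and still so for the second after the job is handed in, with the robot touching nothing.
It also fails if it takes over 90 s, if anything falls off the work surface, if the arm or the gripper's body presses on something with over 40 N, if the wrist force passes 120 N, or if a joint passes its speed limit or range.

### The arm

A 6-joint arm with a two-finger parallel gripper is mounted at the origin on a cart in front of the work surface, level with it; the furniture and walls round the work are solid. World frame = base frame: x ahead of the robot, y to its left, z up, the work surface at z = 0. Lengths are in mm, angles in rad, forces in N, time in s.
With the tool pointing down it reaches from about 325 to 925 mm from the base axis. Payload 3.1 kg.
Tool frame: the origin (TCP) lies midway between the tips of the shut fingers; the grasp point (between the pads) lies 19 mm behind it (ctrl.tcp_to_grasp is the distance from the TCP to the grasp point, in mm); z points along the fingers, y is the line along which they close (so a half turn about z gives the same grasp; the last joint's range is limited). The gripper opens to 85 mm and grips with 20 to 120 N. Pads are 22 mm wide; open, the fingers measure 114 mm over their backs; the gripper's body (76 mm by 85 mm) begins 54 mm behind the grasp point. The pads swing forward as they close: fully open they stand 13 mm farther back than shut.
Start: joints at [-0.112, 0.217, 1.613, -0, 1.311, -0.112], TCP at [625.011, 0.021, 231.3] pointing down, gripper open.
Joint ranges: [-2.75, 2.75], [-0.78, 2.1], [0.31, 2.55], [-1.13, 4.27], [0.13, 2.63], [-2.58, 2.58]. Speed limits (rad/s): [2.79, 2.79, 3.14, 3.14, 3.14, 3.14].

### API

Orientations are given as a rotation vector (axis times angle).
In Python, from station import ctrl gives the robot as it stands. Calls block until the motion is done:
- ctrl.movep(position, orientation): joint-space move of the TCP to a pose.
- ctrl.servo_line(position, speed=150, rotation=None, guard=None): straight line of the TCP; rotation=None keeps the orientation; speed is the mean speed in mm/s. With guard (N) it stops when the force on the tool has changed by that much, and returns True; else False.
- ctrl.movej(angles): joint-space move.
- ctrl.move_gripper(opening): finger opening in mm; the grip force is fixed at half the most; returns when the fingers have stopped.
- ctrl.hold(seconds).
- ctrl.inverse_kinematics(position, orientation): joint angles nearest the present ones, or None.
- ctrl.get_state(): the state.
- ctrl.capture(name): name is "scene" or "side" or "wrist"; returns the picture (480x640x3 uint8, red, green, blue); there is no depth.
- ctrl.get_calibration(name): a dict with "K" (3x3 intrinsics, pixels), "dist_coeffs" ([k1, k2, p1, p2, k3] as OpenCV has them; the pictures are not rectified), "xyz" and "rotation" of the camera in the world; the wrist camera has in their place "hand_eye" (4x4, takes a point from camera to tool coordinates, whose origin is the TCP and whose axes are the flange's). Camera axes: x right, y down, z forward; pixel columns grow to the right and rows downward; lengths in mm; the calibration is good to about 2 mm. A picture is of the moment at which its call begins: read the wrist's pose just before it. get_calibration takes no time and is no camera call.
A pose or a line that the arm cannot do raises ctrl.IKError and nothing moves.
- ctrl.finish_job(): hands the job in; it is judged then, once.
The state is a dict: "t": time; "joint_positions": joint angles; "qd": joint speeds; "tau": joint torques, N m; "tool_pos": TCP position; "orientation": TCP orientation; "ft_force": force on the tool from outside, world axes, zero at the start; "moment": the same for the moment, N m; "opening": finger opening in mm; "grip_force": force on a finger pad.
Only numpy, scipy, OpenCV 4.12 (cv2) and the standard library are available. Lean on these libraries where they do the work, as an engineer would, in place of code of your own. Each camera call takes 0.05 s, during which the arm holds its last target. There are 200 camera calls.

## Working session

There is one attempt and no reset: what is moved stays moved. The work goes in short steps, each a Python script; the robot and the scene stay as the last script left them, time stands still between calls to the robot, and variables do not carry over. Pictures are saved under pics/ and viewed, at most 14 in all, crops included, and the job is handed in when it is done.

```bash
ls; mkdir -p pics; python3 - <<'E'
from station import ctrl
import cv2,numpy as np
for n in ["scene","side","wrist"]:
    cv2.imwrite(f"pics/{n}0.png",ctrl.capture(n)[:,:,::-1])
    c=ctrl.get_calibration(n); print(n,{k:np.round(np.array(v),3).tolist() for k,v in c.items()})
s=ctrl.get_state();print(s["t"],s["orientation"],ctrl.tcp_to_grasp)
E
```

```text
pics
scene {'K': [[435.572, 0.0, 315.72], [0.0, 435.572, 235.616], [0.0, 0.0, 1.0]], 'dist_coeffs': [0.014, 0.0, 0.0, 0.0, 0.0], 'xyz': [61.526, -371.742, 553.265], 'rotation': [-2.04, 0.815, -0.414]}
side {'K': [[458.737, 0.0, 313.731], [0.0, 458.737, 236.351], [0.0, 0.0, 1.0]], 'dist_coeffs': [-0.011, 0.0, 0.0, 0.0, 0.0], 'xyz': [593.967, 938.516, 424.714], 'rotation': [-0.144, -2.631, 1.65]}
wrist {'K': [[350.79, 0.0, 316.313], [0.0, 350.79, 237.306], [0.0, 0.0, 1.0]], 'dist_coeffs': [-0.06, 0.0, 0.0, 0.0, 0.0], 'hand_eye': [[-0.0, -0.957, -0.289, 74.669], [1.0, -0.001, 0.001, -0.104], [-0.001, -0.289, 0.957, -142.114], [0.0, 0.0, 0.0, 1.0]]}
0.15 [-2.22034410e+00 -2.22039148e+00  1.84847596e-03] 18.700000000000003
```

View pics/scene0.png

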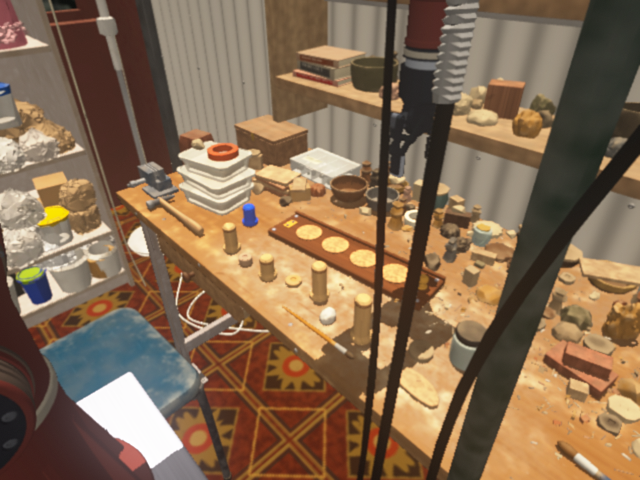

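View pics/side0.png

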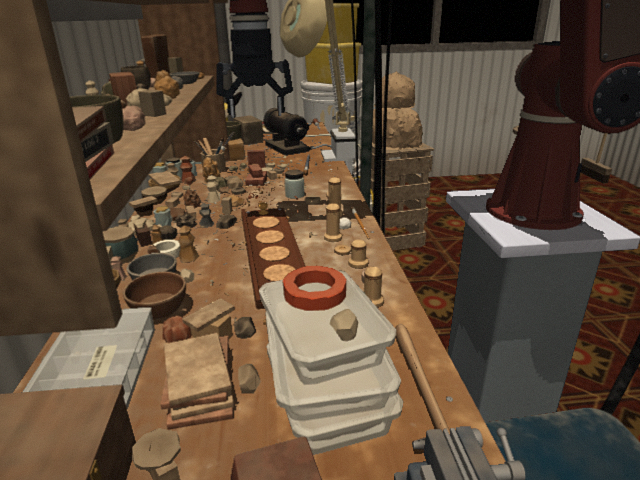

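View pics/wrist0.png

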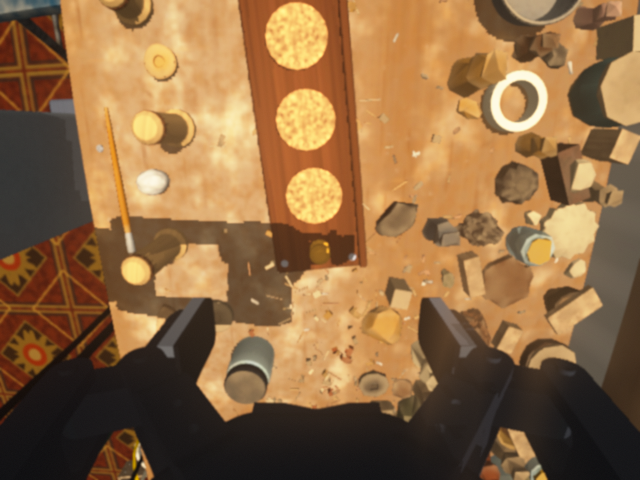

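Scene view shows the rail running left to right, with the plate end at about (292,224), the knob end at about (437,285) and the pads at (309,232), (335,245), (364,258) and (396,273). Candidates for the stamps are the pale turned pieces at (231,238), (267,267), (319,283) and (361,320). The blue look-alike at (249,215) and the flat ring pieces at (245,260) and (293,281) are not wanted. The wrist view shows the knob at (320,250). Next is a close crop.

```bash
python3 - <<'E'
import cv2
im=cv2.imread("pics/scene0.png")[205:360,205:405]
cv2.imwrite("pics/crop1.png",cv2.resize(im,None,fx=3.85,fy=3.85,interpolation=cv2.INTER_CUBIC))
E
```

```text
(no output)
```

View pics/crop1.png

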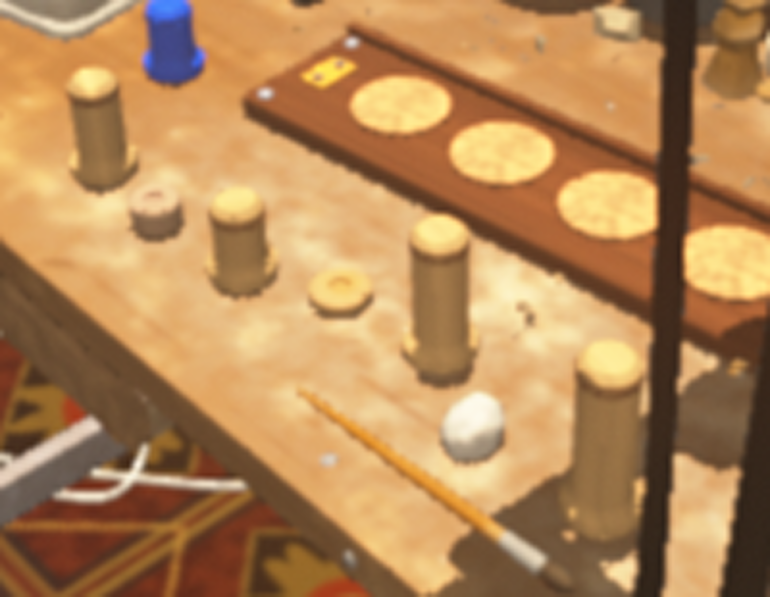

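The crop shows four pale stamps with feet at about (103,165), (241,267), (440,357) and (604,512) and tops at (94,82), (237,204), (440,236) and (608,362). The pads are at (401,104), (501,152), (609,204) and (730,262), and the blue one is separate.

```bash
cat > h.py <<'E'
from station import ctrl
import cv2,numpy as np
from scipy.spatial.transform import Rotation as R
def cam(n,s=None):
    c=ctrl.get_calibration(n);K=np.array(c["K"]);d=np.array(c["dist_coeffs"])
    if n!="wrist": return K,d,R.from_rotvec(c["rotation"]).as_matrix(),np.array(c["xyz"])
    s=s or ctrl.get_state();T=np.eye(4);T[:3,:3]=R.from_rotvec(s["orientation"]).as_matrix();T[:3,3]=s["tool_pos"]
    T=T@np.array(c["hand_eye"]);return K,d,T[:3,:3],T[:3,3]
def back(c,px,z):
    K,d,Rm,t=c;p=cv2.undistortPoints(np.array(px,float).reshape(-1,1,2),K,d)[:,0]
    v=np.c_[p,np.ones(len(p))]@Rm.T;return t+v*((z-t[2])/v[:,2])[:,None]
def proj(c,P):
    K,d,Rm,t=c;return cv2.projectPoints((np.atleast_2d(P)-t)@Rm,np.zeros(3),np.zeros(3),K,d)[0][:,0]
E
python3 - <<'E'
from h import *
c=cam("scene");f=lambda a:np.array(a)/3.85+[205-.4,205-.4]
F=f([(103,163),(241,267),(440,357),(604,512)]);T=f([(94,82),(237,204),(440,236),(608,362)])
np.set_printoptions(precision=1,suppress=True)
b=back(c,F,8);print(b)
for h in (48,62,76,90):
    print(h,np.linalg.norm(back(c,T,h-3)-b-[0,0,h-11],axis=1))
print("pads",back(c,f([(401,104),(501,152),(609,204),(730,262)]),17))
w=cam("wrist")
print("wpads",back(w,[(297,36),(306,119),(314,195)],17),"knob",back(w,[(320,250)],35))
for h in (76,90):print(back(w,[(147,127),(136,271)],h-2))
E
```

```text
[[445.7 314.7   8. ]
 [444.6 187.9   8. ]
 [471.3  67.5   8. ]
 [454.6 -52.5   8. ]]
48 [26.8  4.6 46.5 54.1]
62 [ 4.7 14.3 28.6 38.7]
76 [18.1 33.1 10.8 23.3]
90 [40.5 51.9  7.1  8.1]
pads [[596.4 232.   17. ]
 [603.7 158.   17. ]
 [610.8  84.6  17. ]
 [618.3  10.   17. ]]
wpads [[606.5 160.7  17. ]
 [614.3  87.   17. ]
 [621.9  12.7  17. ]] knob [[628.  -40.5  35. ]]
[[484.2  80.1  74. ]
 [456.3 -48.   74. ]]
[[490.8  79.9  88. ]
 [464.2 -42.2  88. ]]
```

```bash
python3 - <<'E'
from h import *
import pickle
O=ctrl.get_state()["orientation"];S={}
for n,p in dict(B=(470,-70,180),A=(460,175,180),R=(610,40,200)).items():
    ctrl.movep(p,O);ctrl.hold(.2);s=ctrl.get_state();S[n]={k:np.array(s[k]) for k in("tool_pos","orientation")}
    cv2.imwrite(f"pics/w{n}.png",ctrl.capture("wrist")[:,:,::-1]);print(s["t"],s["tool_pos"])
pickle.dump(S,open("S.pkl","wb"))
E
```

```text
1.0917 [471.94934802 -69.93459681 181.11422609]
2.3083 [460.45215415 173.77712309 180.01987593]
3.3833 [608.86799132  41.55418403 199.8082768 ]
```

View pics/wA.png

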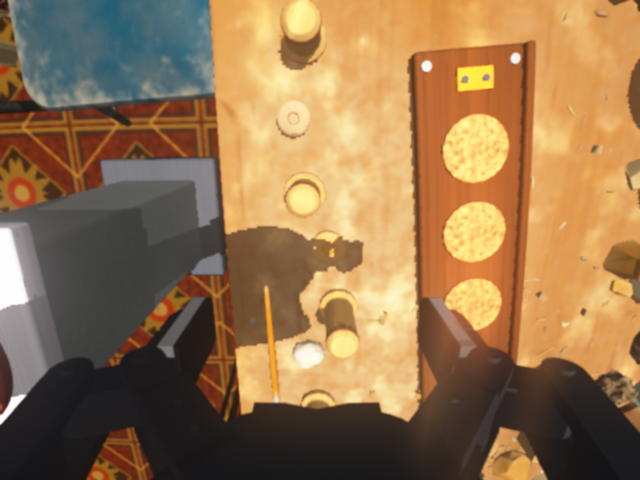

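View pics/wB.png

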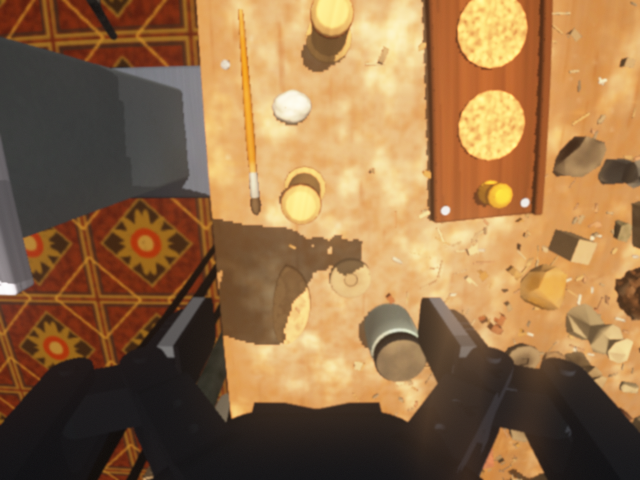

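View pics/wR.png

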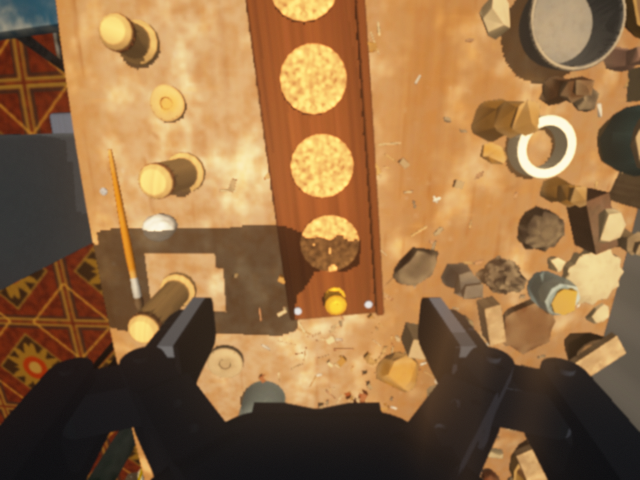

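View A shows the 62 mm stamp's top at (301,20), the 48 mm at (303,197), the 76 mm at (343,343), and the pads at (476,148), (475,231) and (473,304). View B shows the 90 mm top at (301,204), the 76 mm top at (332,15), the knob at (500,196), and the pads at (492,31) and (491,125). View R shows the pads at (313,78), (322,166) and (330,244).

```bash
python3 - <<'E'
from h import *
import pickle
S=pickle.load(open("S.pkl","rb"));np.set_printoptions(precision=1,suppress=True)
c={k:cam("wrist",v) for k,v in S.items()}
def sh(l,k,px,z): print(l,k,back(c[k],[px],z)[0])
for l,k,t,f,h in [("62","A",(301,20),(303,46),62),("48","A",(303,197),(304,192),48),("48","R",(117,33),(141,44),48),("76","A",(343,343),(339,309),76),
 ("76","B",(332,15),(329,43),76),("76","R",(157,181),(184,173),76),("90","B",(301,204),(305,187),90),("90","R",(145,327),(173,293),90)]:
    sh(l+"top",k,t,h-2);sh(l+"foot",k,f,8)
for k,p in [("A",(476,148)),("A",(475,231)),("A",(473,304)),("B",(492,31)),("B",(491,125)),("R",(313,78)),("R",(322,166)),("R",(330,244))]: sh("pad",k,p,17)
E
```

```text
62top A [450.5 321.7  60. ]
62foot A [449.9 316.8   8. ]
48top A [449.9 198.6  46. ]
48foot A [449.3 196.3   8. ]
48top R [453.1 192.9  46. ]
48foot R [454.  192.9   8. ]
76top A [482.   83.2  74. ]
76foot A [482.8  78.7   8. ]
76top B [482.   77.3  74. ]
76foot B [482.5  75.5   8. ]
76top R [485.6  80.6  74. ]
76foot R [482.5  79.2   8. ]
90top B [461.7 -42.6  88. ]
90foot B [462.1 -43.1   8. ]
90top R [465.5 -39.1  88. ]
90foot R [457.1 -46.3   8. ]
pad A [597.4 236.   17. ]
pad A [605.5 162.   17. ]
pad A [613.5  87.8  17. ]
pad B [612.9  85.   17. ]
pad B [620.5  11.9  17. ]
pad R [605.6 161.5  17. ]
pad R [613.7  86.3  17. ]
pad R [622.   11.5  17. ]
```

```bash
cat >> h.py <<'E'
def pick(x,y,z,O=(2.2214,2.2214,0),op=60):
    O=np.array(O)
    ctrl.movep((x,y,150),O);ctrl.move_gripper(op);ctrl.servo_line((x,y,z+25),120,rotation=O)
    g=ctrl.servo_line((x,y,z),50,guard=8);s=ctrl.get_state();print("down",g,s["tool_pos"])
    if g: return False
    ctrl.move_gripper(0);s=ctrl.get_state();print("grip",s["opening"],s["grip_force"])
    ctrl.servo_line((x,y,z+125),120);return s["opening"]>20
def place(x,y,z,O=(2.2214,2.2214,0)):
    O=np.array(O)
    ctrl.movep((x,y,z+125),O);ctrl.servo_line((x,y,z+26),100);ctrl.hold(.3);ctrl.servo_line((x,y,z+20),30);ctrl.hold(.2)
    g=ctrl.servo_line((x,y,z+13),15,guard=4);s=ctrl.get_state();print("touch",g,s["tool_pos"],"expect z",z+17,s["ft_force"],s["t"])
E
python3 - <<'E'
from h import *
if pick(450,195,12): place(597.5,235.5,12)
cv2.imwrite("pics/side1.png",cv2.resize(ctrl.capture("side")[130:330,180:440,::-1],None,fx=3,fy=3,interpolation=2))
E
```

```text
down False [449.7833798  194.9490428   11.65862481]
grip 26.695844090078555 63.998436075635254
touch True [597.95367563 235.62801281  29.64524533] expect z 29 [-1.1206763  -0.41307642  3.52601979] 11.0083
```

View pics/side1.png

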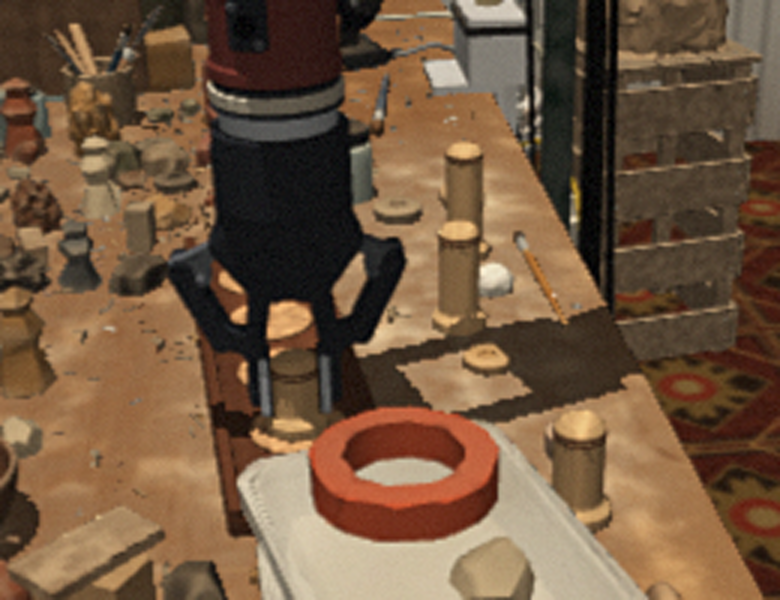

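The stamp stands upright between the fingers on the end pad at about (297,395). Contact height is as expected, so I release and check from above.

```bash
cat >> h.py <<'E'
def release():
    x,y,z=ctrl.get_state()["tool_pos"]
    ctrl.move_gripper(36);ctrl.move_gripper(56);ctrl.servo_line((x,y,z+30),60);ctrl.servo_line((x,y,max(150,z+115)),150)
E
python3 - <<'E'
from h import *
release()
ctrl.movep((600,150,190),np.array((2.2214,2.2214,0)));ctrl.hold(.4)
c=cam("wrist");im=ctrl.capture("wrist")
cv2.imwrite("pics/w1.png",cv2.resize(im[0:240,150:470,::-1],None,fx=2.5,fy=2.5,interpolation=2))
s=ctrl.get_state();print(s["tool_pos"],s["t"])
print(proj(c,[(597.5,235.5,17),(597.5,235.5,25),(597.5,235.5,63),(450,318,60)]))
E
```

```text
[599.74929031 150.58236031 189.58554585] 13.9917
[[313.89710546 119.76155   ]
 [313.83439218 119.44091808]
 [313.48496733 117.65464303]
 [103.82869229  -0.42368264]]
```

View pics/w1.png

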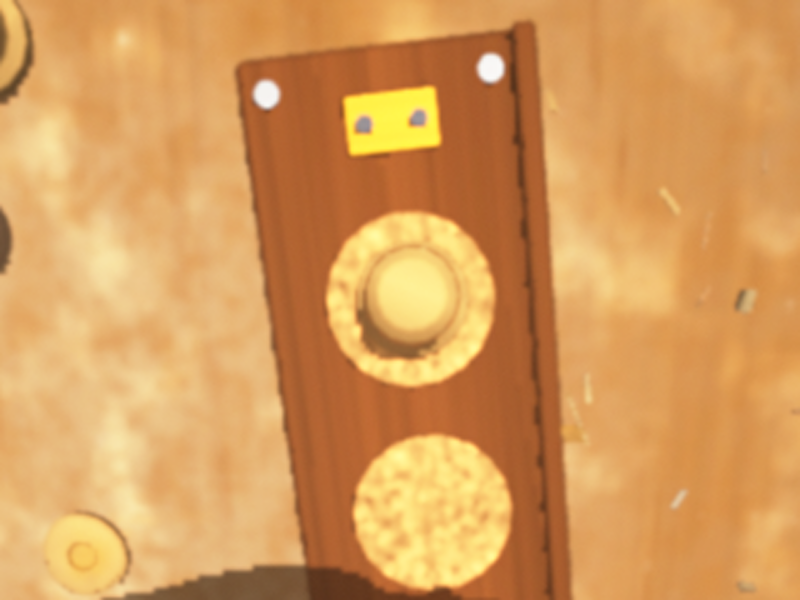

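The shortest stamp stands centred on the plate-end pad at crop (411,297), with cork visible all round. I place the others the same way.

```bash
python3 - <<'E'
from h import *
for p,q,z in [((450,318),(605.5,161.5),18),((482.5,79),(613.5,87),24),((462,-43),(621,11.7),30)]:
    if not pick(*p,z): print("PICK PROBLEM");break
    place(*q,z)
    if abs(ctrl.get_state()["tool_pos"][2]-z-17)>2.5: print("HEIGHT PROBLEM");break
    release()
else:
    ctrl.movep((480,-60,230),np.array((2.2214,2.2214,0)));ctrl.hold(.3)
a=ctrl.capture("side")[180:330,200:400,::-1];b=ctrl.capture("scene")[180:330,255:455,::-1]
cv2.imwrite("pics/end.png",np.hstack([cv2.resize(i,(400,300),interpolation=2) for i in(a,b)]))
cv2.imwrite("pics/wend.png",ctrl.capture("wrist")[:,:,::-1]);print(ctrl.get_state()["t"])
E
```

```text
down False [449.83717621 317.9052969   17.66405104]
grip 26.60574966619202 59.137651305645704
touch True [605.98952544 161.56433412  35.57470737] expect z 35 [-0.25425208  0.31003636  4.85572898] 21.5833
down False [482.30118895  79.00180686  23.69383836]
grip 26.438880844221973 59.10728573799133
touch True [613.93425838  87.04290738  41.53911519] expect z 41 [-0.7034821  -0.57882848  4.70197285] 30.55
down False [461.81351308 -42.9675637   29.70987535]
grip 26.521426539989626 58.86187881231308
touch True [621.43522769  11.66111552  47.46472331] expect z 47 [-0.29872691  0.40746755  3.15726529] 39.7667
42.925
```

View pics/end.png

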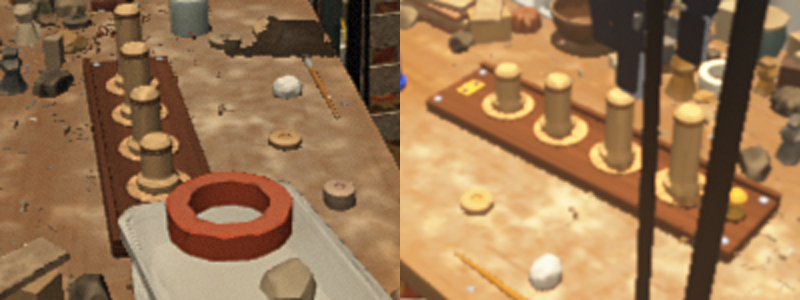

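View pics/wend.png

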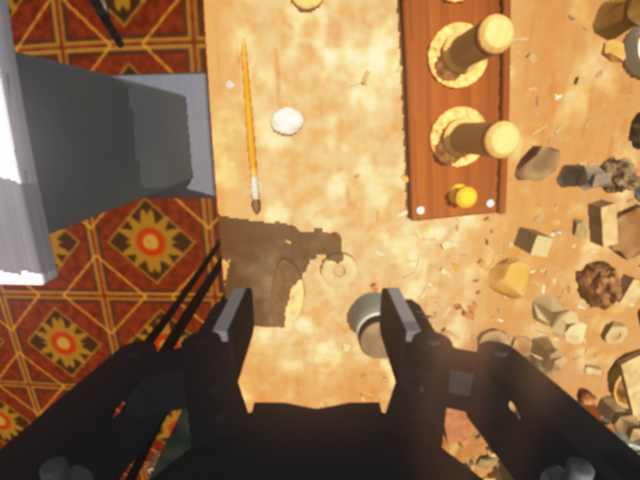

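All four stand upright with cork showing round each foot, rising in height towards the knob (scene half, about (738,200)). The gripper is well clear.

```bash
python3 -c "
from station import ctrl
ctrl.hold(.3);print(ctrl.finish_job())"
```

```text
the job is handed in; nothing more can be done
None
```

The four stamps are standing free and upright on the cork pads, tallest next to the brass knob and each shorter one in turn to the plate end; I handed the job in at about 43 s on the robot's clock.

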